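# Put the dry press mould away in the drawer

## Robot

A 6-joint arm with a two-finger parallel gripper is mounted at the origin on the work surface. World frame = base frame: x ahead of the robot, y to its left, z up, the work surface at z = 0. Lengths are in m, angles in rad, forces in N, time in s.
With the tool pointing down it reaches from about 0.325 to 0.9 m from the base axis. Payload 6.1 kg.
Tool frame: the origin (TCP) lies at the very end of the fingers, on their centre line; the grasp point (between the pads) lies 19 mm behind it; z points along the fingers, y is the line along which they close (so a half turn about z gives the same grasp; the last joint's range is limited). The gripper opens to 87 mm and grips with 3 to 60 N. Pads are 19 mm wide; open, the fingers measure 117 mm over their backs; the gripper's body (75 mm by 190 mm) begins 51 mm behind the grasp point.
Start: joints at [-1.251, 0.22, 1.526, -0, 1.395, -0.126], TCP at [0.269, -0.564, 0.223] pointing down, gripper open.
Joint ranges: [-2.98, 2.98], [-0.91, 2.08], [0.09, 2.57], [-1.24, 4.39], [0.2, 2.65], [-2.68, 2.68]. Speed limits (rad/s): [2.57, 2.57, 3.01, 3.14, 3.14, 3.14].

## Interface

Orientations are given as a 3x3 rotation matrix whose columns are the frame's x, y, z axes.
In Python, from cell import env gives the robot as it stands. The module is installed in compiled form; this text tells all that it offers.
- The arm moves only by the tool step_arm, never from a script. Its argument "steps" is one flat list of numbers, 7 for each row, row after row: the shift along the tool's x, y, z in units of 75 mm (1.0 is 75 mm), then the turn, a rotation vector about the tool's x, y, z in units of 30 degrees (1.0 is 30 degrees), then the closure, from 0 (fully open) to 1 (shut). A call has exactly 10 rows; each row shifts and turns the commanded pose from where the row before left it, along the tool's axes as they then stand; what a row does not reach is not made up. A row lasts 1/12 s, in which the tool goes at most 41.7 mm and 7.16 degrees, less where a joint would pass 70% of its speed; a pose out of reach is approached as far as the arm can. A call with a number of a shift or a turn outside -1 to 1 is refused whole. A call with a gripper value outside its range is refused whole. The fingers move at their own pace and stop on an object; "squeeze" is the grip in N (left out, the last holds). Time passes only in rows, so rows that do not move let the fingers close, or fill a call up. It gives the time, the measured TCP pose, the force, the opening and the grip force at its end, in the units of the state.
- env.state(): the state, without advancing time (a new reading comes with each control period).
- env.read_camera(name): name is "scene" or "top" or "wrist"; returns the picture (420x560x3 uint8, blue, green, red); there is no depth.
- env.camera_info(name): a dict with "fx", "fy", "cx", "cy" (pixels), "k1" (the pictures are not rectified: a ray, as slopes to the right and down, at radius r is drawn at 1 + k1 r^2 times it, then the intrinsics apply), "eye" and "orientation" of the camera in the world; the wrist camera has in their place "mount" (4x4, takes a point from camera to tool coordinates, whose origin is the TCP and whose axes are the flange's). Camera axes: x right, y up, looking along -z (the intrinsics and any distortion apply to the point x, -y, -z); pixel columns grow to the right and rows downward; lengths in m; the calibration is good to about 2 mm. A picture is of the moment at which its call begins: read the wrist's pose just before it. camera_info takes no time and is no camera call.
- env.close_job(): hands the job in; it is judged then, once.
The state is a dict: "clock": time; "joint_positions": joint angles; "qd": joint speeds; "joint_efforts": joint torques, N m; "tcp_pos": TCP position; "orientation": TCP orientation; "ft_force": force on the tool from outside, world axes, zero at the start; "moment": the same for the moment, N m; "opening": opening from 0.0 (shut) to 1.0 (fully open); "grip_force": force on a finger pad.
Only numpy, scipy, OpenCV 4.12 (cv2) and the standard library are available. Lean on these libraries where they do the work, as an engineer would, in place of code of your own. Each camera call takes 0.05 s, during which the arm holds its last target. There are 200 camera calls.

## Task

One of the two plaster press moulds on the sloping drying rack is dry (chalk white, spoon-shaped hollow): take it off the rack and set it down gently in the open drawer, flat and hollow side up, lengthwise beside the mould already lying there, and let go of it. Then slide the drawer fully shut without slamming it. Leave the damp grey mould where it is on the rack, and do not disturb the bucket.

Things in the scene. Friction and masses are not known exactly. Their poses are not given: they have to be found in the camera images.
- dry_mould: Mould to put away: chalk-white plaster block, 140 long (x), 58 wide (y), 44 thick (z), 0.3 to 0.5 kg; pink-stained spoon-shaped hollow in its upper face, 13 deep, bowl at +x. Origin: centre of its underside; z points out of the hollow face. It starts on the rack's slope, left or right, hollow up, +x up the slope, so its z leans 0.6 rad from vertical.
- damp_mould: Damp, dark grey plaster mould of the same size and axes with a leaf-shaped hollow, lying in the other place on the rack. It stays there.
- stored_mould: White plaster mould, same size and axes as dry_mould, loose, already lying flat in the drawer, lengthwise to within 5 degrees, left, right or in the middle. The wider gap beside it is always at least 110 wide.
- rack: Wooden drying rack, fixed, 250 wide (y), 120 high. Origin: on the bench below its middle; -x points to its low side, which faces right, towards the chest. Its slats slope up 0.6 rad (34 degrees) towards +x from x = -70, z = 40, where a ledge stands 18 above the slats, square to them. The two moulds lie on the slats against the ledge, middles near y = +62 and -62.
- chest: Wooden bench drawer chest fixed to the bench, 340 wide (y), 275 deep, 190 high, two drawers; only the upper one moves. Origin: on the bench below the middle of the carcass's front face; -x points out of the front, towards the robot, z up.
- drawer (a joint): Upper drawer: 0 = fully shut, grows in metres as it slides out towards the chest's -x (up to 0.21); stands 0.17 to 0.20 open at the start. It slides with about 3 N of friction and stays where it is left.
- drawer_floor (a point): Point on the upper face of the drawer's floor, mid-width, at the foot of the front panel's inner face (moves with the drawer; axes as the chest's: +x to the drawer's back); 104 above the bench. From it the inside reaches 250 in +x and 147 to either side; side and back walls 8 thick, 64 above the floor. What has not come out past the carcass front is under the chest's top.
- drawer_front (a point): Middle of the top edge of the drawer's front panel, on its outer face (moves with the drawer; axes as the chest's). Panel 336 wide, 84 high, 16 thick; top edge 176 above the bench. Shut, it lies against the carcass front. A cup pull 90 wide juts 22 out in the middle, its top 42 below the panel's top edge; the band above it is good to push on.
- bucket: White plastic bucket, 156 across, 158 high, loose on the bench between and beyond the rack and the chest; origin under its centre.
Things that resemble listed ones, but are neither listed nor needed, are in the scene too. What is shaped like the dry_mould but green, red or yellow is not meant.

How it is judged:
By the outcome, as a careful person would: the job done as asked, in the order asked, and still so for the second after the job is handed in, with the robot touching nothing.
It also fails if it takes over 61 s, if anything falls off the work surface, if the arm or the gripper's body presses on something with over 40 N, if the wrist force passes 120 N, or if a joint passes its speed limit or range.

## Working session

There is one attempt and no reset: what is moved stays moved. The work goes in short steps, Python scripts to look and compute and a tool call to move; the robot and the scene stay as the last step left them, time stands still between calls to the robot, and variables do not carry over. Pictures are saved under pics/ and viewed, at most 10 in all, crops included, and the job is handed in when it is done.

Besides the shell and the picture viewer there is one more tool, called after "Call:" as name(argument=value, ...), one argument or row to a line, values as JSON. step_arm: Moves the arm, as the interface text tells. Shifts and turns lie within -1 to 1; 1 stands for 75 mm of shift or 30 degrees of turn. Its arguments: {"type":"object","properties":{"steps":{"type":"array"},"squeeze":{"type":"number"}},"required":["steps"]}

```bash
mkdir -p pics; python3 - <<'E'
from cell import env
import cv2
s=env.state(); print(s)
for n in ["scene","top"]:
    cv2.imwrite(f"pics/{n}0.png",env.read_camera(n)); print(n,env.camera_info(n))
print(env.camera_info("wrist"))
E
```

```text
{'clock': 0.0, 'joint_positions': array([-1.25112411e+00,  2.21224610e-01,  1.52763035e+00, -4.24051880e-05,
        1.39469057e+00, -1.26102731e-01]), 'qd': array([ 1.54854879e-03,  1.14420783e-03, -4.14682067e-05, -7.76103767e-04,
        4.02417312e-04, -2.11588538e-03]), 'joint_efforts': array([-3.20939689e-04, -4.94610035e+01, -3.87383938e+01,  6.96860952e-02,
        5.67655975e-02, -1.68321781e-04]), 'tcp_pos': array([ 0.26925593, -0.56332945,  0.22142801]), 'orientation': array([[ 9.02273656e-01,  4.31163336e-01, -6.53338434e-04],
       [ 4.31163782e-01, -9.02271802e-01,  1.84082750e-03],
       [ 2.04208479e-04, -1.94262603e-03, -9.99998092e-01]]), 'ft_force': array([-0.66066068,  0.89283163,  0.89830482]), 'moment': array([-0.01845058, -0.00010928,  0.03657218]), 'grip_force': 0.0, 'opening': 0.9994782142027326}
scene {'fx': 472.12429161804744, 'fy': 472.12429161804744, 'cx': 279.3887961904247, 'cy': 211.8330251615741, 'k1': 0.02431411607402888, 'eye': array([1.27277264, 0.41617314, 1.19131191]), 'orientation': array([[-0.50142038, -0.7085598 ,  0.49650842],
       [ 0.865
[... 211 characters left out ...]
5135, 'eye': array([0.38817449, 0.08113793, 1.18214272]), 'orientation': array([[-0.13925625,  0.96469224, -0.22355444],
       [-0.99024152, -0.13689602,  0.02610011],
       [-0.00542514,  0.22500749,  0.97434193]])}
{'fx': 309.2210708438542, 'fy': 309.2210708438542, 'cx': 278.4022438102513, 'cy': 210.70764911179575, 'k1': -0.011338327087999922, 'mount': array([[-6.47402529e-04,  9.58671968e-01,  2.84512986e-01,
         7.71602457e-02],
       [ 9.99999490e-01,  4.00055378e-04,  9.27480769e-04,
        -9.15768429e-06],
       [ 7.75328864e-04,  2.84513441e-01, -9.58671738e-01,
        -1.63236428e-01],
       [ 0.00000000e+00,  0.00000000e+00,  0.00000000e+00,
         1.00000000e+00]])}
```

View pics/scene0.png

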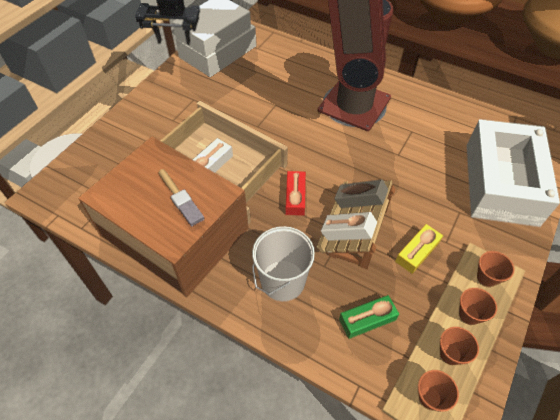

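View pics/top0.png

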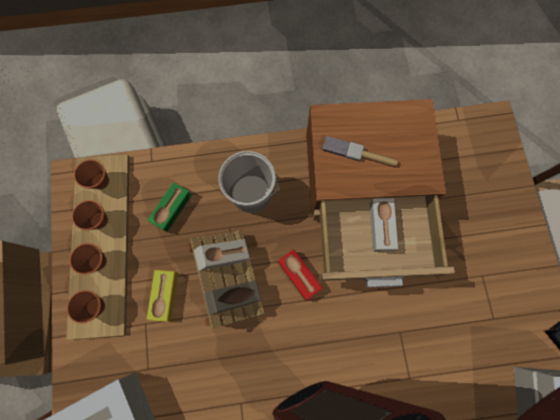

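The top view shows the dry mould at (221,253) and the damp one at (235,294). The drawer spans about (322..452, 190..275), with the stored mould at (384,225). I'll enlarge crops to pick corners.

```bash
python3 - <<'E'
import cv2
t=cv2.imread("pics/top0.png"); s=cv2.imread("pics/scene0.png")
a=cv2.convertScaleAbs(cv2.resize(t[180:300,310:470],None,fx=5,fy=5,interpolation=cv2.INTER_CUBIC),alpha=1.5); cv2.imwrite("pics/c1.png",a)
b=cv2.resize(t[225:335,185:275],None,fx=5,fy=5,interpolation=cv2.INTER_CUBIC)
c=cv2.resize(s[170:280,310:400],None,fx=4,fy=4,interpolation=cv2.INTER_CUBIC)
import numpy as np
m=np.zeros((550,450+350,3),np.uint8); m[:,:450]=b; m[:440,450:]=c[:, :350]; cv2.imwrite("pics/c2.png",cv2.convertScaleAbs(m,alpha=1.4))
E
```

```text
(no output)
```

View pics/c1.png

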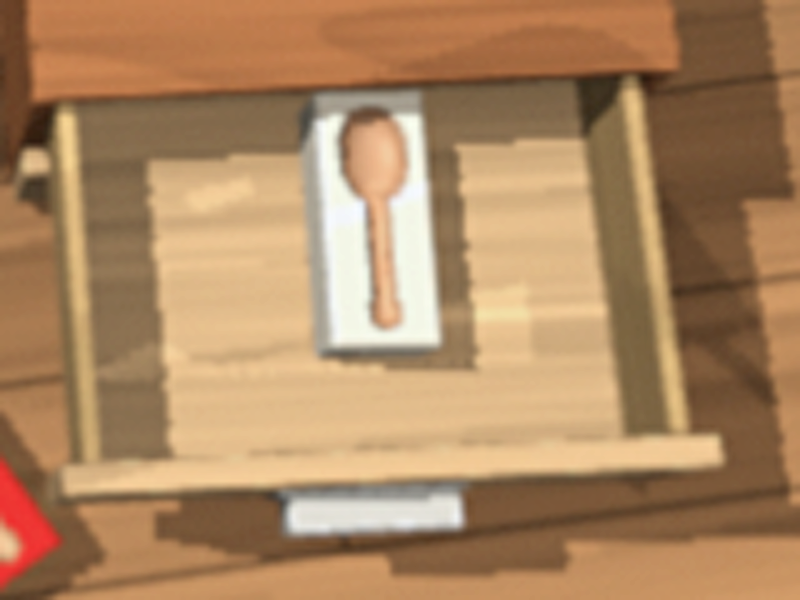

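View pics/c2.png

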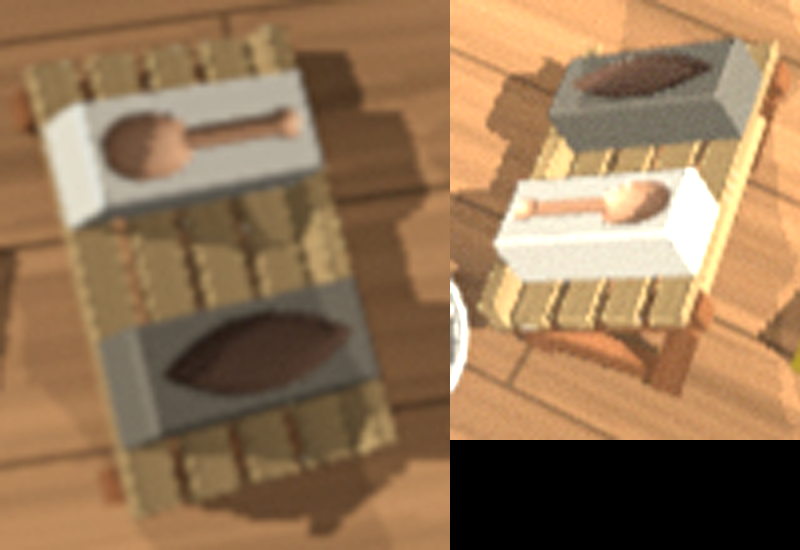

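The crops give clean corners for the drawer, the stored mould and the dry mould, so I can fit poses.

```bash
cat > h.py <<'E'
import numpy as np
from cell import env
from scipy.optimize import least_squares
from scipy.spatial.transform import Rotation as R
def project(n,P):
    c=env.camera_info(n); p=(np.atleast_2d(P)-c["eye"])@c["orientation"]
    a=p[:,0]/-p[:,2]; b=-p[:,1]/-p[:,2]; f=1+c["k1"]*(a*a+b*b)
    return np.c_[c["cx"]+c["fx"]*a*f, c["cy"]+c["fy"]*b*f]
def onplane(n,uv,z):
    g=lambda q: (project(n,[q[0],q[1],z])-uv).ravel()
    return least_squares(g,[.5,0]).x
def crop(xy,o,s): return (np.array(xy,float)+.5)/s-.5+o
E
python3 - <<'E'
from h import *
c1=lambda p:crop(p,[310,180],5)
for nm,z,pts in [("front outer top",.176,[(65,494),(720,464)]),("front inner top",.176,[(65,468),(722,437)]),("carcass top",.19,[(32,103),(680,72)]),("stored nearL,nearR,farR,farL",.148,[(322,350),(440,346),(425,108),(311,112)])]:
    print(nm,[onplane("top",c1(p),z).round(4) for p in pts])
T=crop([(98,104),(83,222),(325,170),(298,72),(45,125),(68,225)],[185,225],5)
S=crop(np.array([(520,182),(688,168),(665,228),(497,240),(507,278),(697,275),(718,208)])-[450,0],[310,170],4)
# mould frame corners: t[0]= +x, side? world +x side = mould -y
L,W,H=.07,.029,.044
K=dict(a=(L,-W,H),b=(L,W,H),c=(-L,W,H),d=(-L,-W,H),e=(L,-W,0),f=(L,W,0),g=(-L,-W,0))
# top: up in image = world +x = mould -y
tk=np.array([K[k] for k in "abcdef"]); tk=tk; T_use=T
# scene: near(world +x) side is mould -y : lower edge of face
sk=np.array([K[k] for k in "cbadgef"])
def res(q,full=False):
    Rm=(R.from_euler('z',q[3])*R.from_euler('y',-.6)).as_matrix()
    r=[project("top",tk@Rm.T+q[:3])-T_use, project("scene",sk@Rm.T+q[:3])-S]
    return r if full else np.concatenate(r).ravel()
o=least_squares(res,[.45,.3,.08,1.5],loss='soft_l1'); print(o.x,o.cost)
for r in res(o.x,True): print(r.round(1).tolist())
E
```

```text
front outer top [array([ 0.4493, -0.031 ]), array([ 0.4187, -0.3619])]
front inner top [array([ 0.4623, -0.0331]), array([ 0.4318, -0.3662])]
carcass top [array([ 0.6519, -0.0456]), array([ 0.6206, -0.3839])]
stored nearL,nearR,farR,farL [array([ 0.5069, -0.1815]), array([ 0.5004, -0.2436]), array([ 0.63  , -0.2626]), array([ 0.6365, -0.2008])]
[0.55667995 0.23774681 0.08324766 1.69556309] 13.832394304232988
[[-4.4, -0.2], [3.4, -2.5], [0.4, 0.1], [0.8, 0.1], [-0.0, 0.1], [-0.0, 0.7]]
[[-0.3, -1.1], [1.2, -0.5], [0.5, 1.3], [-1.5, 0.1], [3.3, 0.4], [-0.6, 0.1], [0.3, 0.1]]
```

```bash
cat >> h.py <<'E'
L,W,H=.07,.029,.044
K=dict(a=(L,-W,H),b=(L,W,H),c=(-L,W,H),d=(-L,-W,H),e=(L,-W,0),f=(L,W,0),g=(-L,-W,0))
def wproject(P,s):
    c=env.camera_info("wrist"); m=c["mount"]
    t=(np.atleast_2d(P)-s["tcp_pos"])@s["orientation"]; p=(t-m[:3,3])@m[:3,:3]
    a=p[:,0]/-p[:,2]; b=-p[:,1]/-p[:,2]; f=1+c["k1"]*(a*a+b*b)
    return np.c_[c["cx"]+c["fx"]*a*f, c["cy"]+c["fy"]*b*f]
def delta(p,Rt):
    s=env.state(); Rc=s["orientation"]
    d=Rc.T@(np.array(p)-s["tcp_pos"]); w=R.from_matrix(Rc.T@Rt).as_rotvec()
    print("shift u",(d/.075).round(3),"turn u",(w/np.radians(30)).round(3))
E
python3 - <<'E'
from h import *
T=crop([(98,104),(106,204),(325,168),(298,72),(45,125),(68,225)],[185,225],5)
S=crop(np.array([(520,182),(688,168),(665,228),(497,240),(697,275),(718,208)])-[450,0],[310,170],4)
tk=np.array([K[k] for k in "abcdef"]); sk=np.array([K[k] for k in "cbadef"])
def res(q,full=False):
    Rm=(R.from_euler('z',q[3])*R.from_euler('y',-.6)).as_matrix()
    r=[project("top",tk@Rm.T+q[:3])-T, project("scene",sk@Rm.T+q[:3])-S]
    return r if full else np.concatenate(r).ravel()
o=least_squares(res,[.45,.3,.08,1.5],loss='soft_l1'); print(o.x,o.cost)
for r in res(o.x,True): print(r.round(1).tolist())
q=o.x; Rm=(R.from_euler('z',q[3])*R.from_euler('y',-.6)).as_matrix()
# alternative: z fixed
Rt=Rm@np.diag([1,-1,-1]); print(Rt.round(3))
n=Rm[:,2]
g=q[:3]+.012*n; pre=g+.09*n
print("grasp",g,"pre",pre); delta(pre,Rt)
E
```

```text
[0.55732626 0.23738586 0.0832892  1.7016794 ] 7.916270284071251
[[-4.4, -0.3], [-1.0, 0.9], [0.5, 0.0], [0.8, -0.3], [0.1, 0.0], [0.2, 0.6]]
[[-0.6, -0.9], [0.9, -0.5], [0.3, 1.4], [-1.7, 0.3], [-0.7, 0.1], [0.1, 0.1]]
[[-0.108  0.991 -0.074]
 [ 0.818  0.131  0.56 ]
 [ 0.565  0.    -0.825]]
grasp [0.55821056 0.2306681  0.09319323] pre [0.56484278 0.18028492 0.16747343]
shift u [ 7.831 -7.246  0.735] turn u [ 0.716  0.987 -2.323]
```

Call:
step_arm(
  steps=[0.3,-0.28,-0.34,0,0,0,0,0.37,-0.35,-0.17,0,0,0,0,0.37,-0.35,-0.17,0,0,0,0,0.37,-0.35,-0.17,0,0,0,0,0.37,-0.35,-0.17,0,0,0,0,0.37,-0.35,-0.17,0,0,0,0,0.37,-0.35,-0.17,0,0,0,0,0.37,-0.35,-0.17,0,0,0,0,0.37,-0.35,-0.17,0,0,0,0,0.37,-0.35,-0.17,0,0,0,0],
)

```text
clock: 0.93
tcp_pos: [0.4042, -0.2125, 0.3631]
orientation: [[0.902, 0.431, -0.0], [0.431, -0.902, 0.0], [-0.0, -0.0, -1.0]]
ft_force: [0.6, 0.7, -0.2]
opening: 1.001
grip_force: 0.0
```

Call:
step_arm(
  steps=[0.38,-0.36,0,0,0,0,0,0.38,-0.36,0,0,0,0,0,0.38,-0.36,0,0,0,0,0,0.38,-0.36,0,0,0,0,0,0.38,-0.36,0,0,0,0,0,0.38,-0.36,0,0,0,0,0,0.38,-0.36,0,0,0,0,0,0.38,-0.36,0,0,0,0,0,0.38,-0.36,0,0,0,0,0,0.38,-0.36,0,0,0,0,0],
)

```text
clock: 1.77
tcp_pos: [0.545, 0.1542, 0.3623]
orientation: [[0.902, 0.431, -0.001], [0.431, -0.902, -0.0], [-0.001, -0.0, -1.0]]
ft_force: [2.1, 0.1, 0.1]
opening: 1.0
grip_force: 0.0
```

```bash
cat >> h.py <<'E'
def mouldR(yaw,p=-.6): return (R.from_euler('z',yaw)*R.from_euler('y',p)).as_matrix()
def tool(Rm): return Rm@np.diag([1,-1,-1])
E
python3 - <<'E'
from h import *
print("bucket",onplane("top",[247,180],.158),onplane("scene",[283,257],.158))
delta([.555,.165,.31],tool(mouldR(1.70)))
E
```

```text
bucket [0.74394098 0.12880665] [0.76185353 0.1348983 ]
shift u [ 0.183 -0.073  0.698] turn u [ 0.716  0.991 -2.319]
```

Call:
step_arm(
  steps=[0,0,0,0.065,0.09,-0.21,0,0,0,0,0.065,0.09,-0.21,0,0,0,0,0.065,0.09,-0.21,0,0,0,0,0.065,0.09,-0.21,0,0,0,0,0.065,0.09,-0.21,0,0,0,0,0.065,0.09,-0.21,0,0,0,0,0.065,0.09,-0.21,0,0,0,0,0.065,0.09,-0.21,0,0,0,0,0.065,0.09,-0.21,0,0,0,0,0.065,0.09,-0.21,0],
)

```text
clock: 2.6
tcp_pos: [0.5447, 0.1518, 0.3627]
orientation: [[0.0, 0.999, -0.035], [0.851, 0.018, 0.525], [0.525, -0.03, -0.85]]
ft_force: [0.6, -0.6, -0.4]
opening: 0.997
grip_force: 0.0
```

```bash
python3 - <<'E'
from h import *
import cv2
print(env.state()["joint_positions"].round(2))
delta([.5655,.175,.175],tool(mouldR(1.70)))
s=env.state(); im=env.read_camera("wrist")
Rm=mouldR(1.70); P=np.array(list(K.values()))@Rm.T+[.5573,.2374,.0833]
for u in wproject(P,s): cv2.circle(im,tuple(int(x) for x in u.round()),2,(0,255,0),-1)
cv2.imwrite("pics/w1.png",im)
E
```

```text
[-0.19  0.01  1.59  0.54  1.68 -0.18]
shift u [-1.052  0.358  2.28 ] turn u [ 0.067  0.086 -0.209]
```

View pics/w1.png

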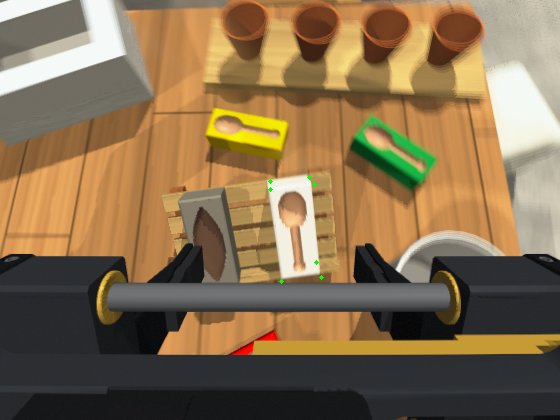

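Call:
step_arm(
  steps=[0,0,0,0.067,0.086,-0.209,0,-0.17,0.045,0.317,0,0,0,0,-0.17,0.045,0.317,0,0,0,0,-0.17,0.045,0.317,0,0,0,0,-0.17,0.045,0.317,0,0,0,0,-0.17,0.045,0.317,0,0,0,0,-0.17,0.045,0.317,0,0,0,0,-0.17,0.045,0.317,0,0,0,0,0,0,0,0,0,0,0,0,0,0,0,0,0,0],
)

```text
clock: 3.48
tcp_pos: [0.5642, 0.1751, 0.1736]
orientation: [[-0.098, 0.992, -0.075], [0.82, 0.123, 0.558], [0.563, -0.007, -0.826]]
ft_force: [0.1, 1.2, 0.3]
opening: 1.001
grip_force: 0.0
```

```bash
python3 - <<'E'
from h import *
import cv2
Rm=mouldR(1.70); o=np.array([.5573,.2374,.0825])
delta(o+.012*Rm[:,2],tool(Rm))
s=env.state(); im=env.read_camera("wrist")
P=np.array(list(K.values()))@Rm.T+o
for u in wproject(P,s): cv2.circle(im,tuple(int(x) for x in u.round()),2,(0,255,0),-1)
cv2.imwrite("pics/w2.png",im)
E
```

```text
shift u [0.006 0.019 1.314] turn u [-0.005  0.003 -0.016]
```

View pics/w2.png

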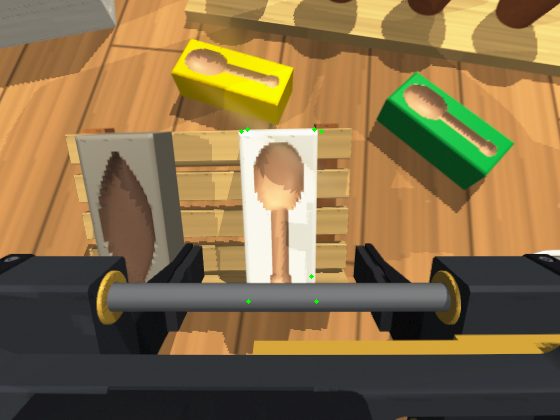

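The fit's dots sit on the mould's top corners at (242,131) and (315,130), so the gripper is aligned. Descending now.

Call:
step_arm(
  steps=[0,0.01,0.18,0,0,0,0,0,0.01,0.18,0,0,0,0,0,0,0.18,0,0,0,0,0,0,0.18,0,0,0,0,0,0,0.18,0,0,0,0,0,0,0.14,0,0,0,0,0,0,0.12,0,0,0,0,0,0,0.1,0,0,0,0,0,0,0.03,0,0,0,0,0,0,0,0,0,0,0],
)

```text
clock: 4.37
tcp_pos: [0.5597, 0.2293, 0.0943]
orientation: [[-0.101, 0.992, -0.073], [0.82, 0.125, 0.558], [0.563, -0.003, -0.827]]
ft_force: [0.2, 0.2, -0.0]
opening: 1.002
grip_force: 0.0
```

Call:
step_arm(
  steps=[0,0,0,0,0,0,0.6,0,0,0,0,0,0,0.6,0,0,0,0,0,0,0.6,0,0,0,0,0,0,0.6,0,0,0,0,0,0,0.6,0,0,0,0,0,0,0.6,0,0,0,0,0,0,0.6,0,0,0,0,0,0,0.6,0,0,0,0,0,0,0.6,0,0,0,0,0,0,0.6],
  squeeze=25,
)

```text
clock: 5.2
tcp_pos: [0.5584, 0.229, 0.0953]
orientation: [[-0.101, 0.992, -0.075], [0.82, 0.126, 0.559], [0.564, -0.005, -0.826]]
ft_force: [-6.0, -2.8, 5.0]
opening: 0.66
grip_force: 25.0
```

Call:
step_arm(
  steps=[0,0,-0.05,0,0,0,0.7,0,0,-0.1,0,0,0,0.7,0,0,-0.15,0,0,0,0.7,0,0,-0.2,0,0,0,0.7,0,0,-0.25,0,0,0,0.7,0,0,-0.3,0,0,0,0.7,0,0,-0.3,0,0,0,0.7,0,0,-0.3,0,0,0,0.7,0,0,-0.3,0,0,0,0.7,0,0,-0.3,0,0,0,0.7],
  squeeze=35,
)

```text
clock: 6.03
tcp_pos: [0.5721, 0.1333, 0.2346]
orientation: [[-0.101, 0.992, -0.071], [0.821, 0.123, 0.557], [0.561, -0.002, -0.828]]
ft_force: [-0.0, 0.3, -5.0]
opening: 0.664
grip_force: 35.0
```

```bash
python3 - <<'E'
from h import *
print(env.state()["joint_positions"].round(2))
s=env.state(); print(s["ft_force"],s["moment"])
Rt=tool(mouldR(-.092,0)); delta([.54,-.10,.29],Rt)
print(Rt.T@(np.array([.54,-.10,.29])-s["tcp_pos"])/.075)
E
```

```text
[-0.23  0.2   1.64  0.55  1.54 -0.44]
[-1.27658354e-03  3.47303583e-01 -4.96219389e+00] [-0.81453502 -0.21347123  0.02254871]
shift u [-2.097 -0.81  -2.313] turn u [-1.016 -0.811  3.297]
[-0.14027719  3.13669883 -0.73840395]
```

Call:
step_arm(
  steps=[0,0,-0.2,-0.0677,-0.0541,0.2198,0.7,0,0,-0.2,-0.0677,-0.0541,0.2198,0.7,0,0,-0.2,-0.0677,-0.0541,0.2198,0.7,0,0,0,-0.0677,-0.0541,0.2198,0.7,0,0,0,-0.0677,-0.0541,0.2198,0.7,0,0,0,-0.0677,-0.0541,0.2198,0.7,0,0,0,-0.0677,-0.0541,0.2198,0.7,0,0,0,-0.0677,-0.0541,0.2198,0.7,0,0,0,-0.0677,-0.0541,0.2198,0.7,0,0,0,-0.0677,-0.0541,0.2198,0.7],
)

```text
clock: 6.87
tcp_pos: [0.5733, 0.11, 0.272]
orientation: [[0.878, 0.468, 0.101], [0.444, -0.874, 0.196], [0.181, -0.127, -0.975]]
ft_force: [0.7, -0.0, -4.7]
opening: 0.664
grip_force: 35.0
```

Call:
step_arm(
  steps=[0,0,0,-0.0677,-0.0541,0.2198,0.7,0,0,0,-0.0677,-0.0541,0.2198,0.7,0,0,0,-0.0677,-0.0541,0.2198,0.7,0,0,0,-0.0677,-0.0541,0.2198,0.7,0,0,0,-0.0677,-0.0541,0.2198,0.7,0,0.3,0,0,0,0,0.7,0,0.5,0,0,0,0,0.7,0,0.5,0,0,0,0,0.7,0,0.5,0,0,0,0,0.7,0,0.3,0,0,0,0,0.7],
)

```text
clock: 7.7
tcp_pos: [0.5586, -0.0497, 0.2714]
orientation: [[0.996, -0.093, -0.001], [-0.093, -0.996, 0.0], [-0.001, -0.0, -1.0]]
ft_force: [1.6, 0.0, -5.5]
opening: 0.666
grip_force: 35.0
```

```bash
python3 - <<'E'
from h import *
import cv2
s=env.state();print(s["joint_positions"].round(2),s["ft_force"])
cv2.imwrite("pics/w3.png",env.read_camera("top")[150:350,270:490].repeat(3,0).repeat(3,1))
delta([.5475,-.1218,.25],tool(mouldR(-.092,0)))
E
```

```text
[-0.23  0.04  1.63  0.    1.47  1.43] [ 1.61113944  0.04045845 -5.51381458]
shift u [-0.058  0.927  0.287] turn u [ 0.004  0.002 -0.007]
```

View pics/w3.png

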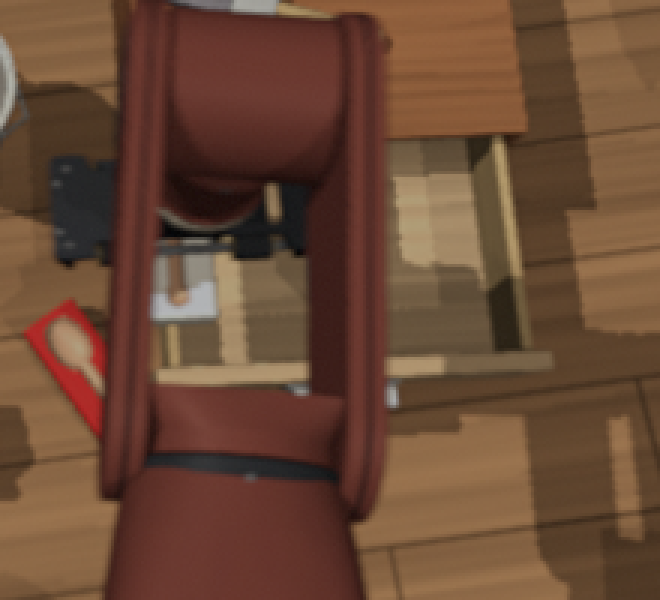

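The mould hangs level in the gripper over the drawer's left wall. Moving above the wider, left-hand gap.

Call:
step_arm(
  steps=[0,0.2,0,0,0,0,0.7,-0.02,0.25,0,0,0,0,0.7,-0.02,0.25,0,0,0,0,0.7,-0.02,0.17,0,0,0,0,0.7,0,0.06,0.08,0,0,0,0.7,0,0,0.2,0,0,0,0.7,0,0,0,0,0,0,0.7,0,0,0,0,0,0,0.7,0,0,0,0,0,0,0.7,0,0,0,0,0,0,0.7],
)

```text
clock: 8.58
tcp_pos: [0.5491, -0.1148, 0.2517]
orientation: [[0.996, -0.09, 0.001], [-0.09, -0.996, 0.002], [0.001, -0.002, -1.0]]
ft_force: [-0.5, 0.3, -4.4]
opening: 0.664
grip_force: 35.0
```

```bash
python3 - <<'E'
from h import *
import cv2
s=env.state();print(s["tcp_pos"],s["moment"])
im=env.read_camera("wrist")
C0=np.array([.636,-.215]);ex=np.array([.9958,-.092]);ey=np.array([.092,.9958])
w=lambda x,y,z:[*(C0+x*ex+y*ey),z]
P=[w(-.187,.147,.168),w(0,.147,.168),w(-.187,.147,.104),w(0,.147,.104)]+[[.5069,-.1815,.148],[.5004,-.2436,.148],[.63,-.2626,.148],[.6365,-.2008,.148]]+[w(0,0,.19),w(0,.17,.19)]
for u in wproject(P,s): cv2.circle(im,tuple(int(x) for x in u.round()),3,(0,255,0),-1); print(u.round())
for x,y in((-.07,-.029),(.07,-.029),(.07,.029),(-.07,.029)):
  for h in(-.013,.031):
    u=wproject(s["tcp_pos"]+s["orientation"]@[x,y,-h],s)[0]; cv2.circle(im,tuple(int(q) for q in u.round()),2,(0,0,255),-1)
cv2.imwrite("pics/w4.png",im)
E
```

```text
[ 0.54913713 -0.11479547  0.25170466] [0.01134304 0.04715357 0.02749377]
[218. 310.]
[205.  93.]
[229. 276.]
[220.  99.]
[354. 246.]
[420. 247.]
[450.  98.]
[374.  97.]
[413.  91.]
[164.  91.]
```

View pics/w4.png

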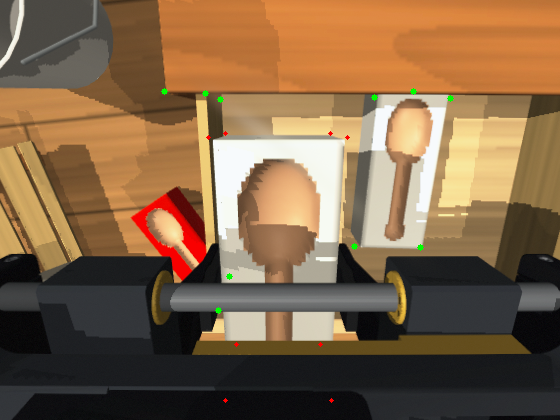

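The projected points for the drawer, carcass and stored mould match the picture. The held mould sits a few mm lower in the grip than modelled, so I'll descend in stages and watch the force.

Call:
step_arm(
  steps=[-0.03,0.09,0.05,0,0,0,0.7,0,0,0.15,0,0,0,0.7,0,0,0.22,0,0,0,0.7,0,0,0.25,0,0,0,0.7,0,0,0.25,0,0,0,0.7,0,0,0.22,0,0,0,0.7,0,0,0.18,0,0,0,0.7,0,0,0.12,0,0,0,0.7,0,0,0.08,0,0,0,0.7,0,0,0,0,0,0,0.7],
)

```text
clock: 9.47
tcp_pos: [0.5448, -0.1213, 0.1352]
orientation: [[0.996, -0.091, -0.002], [-0.091, -0.996, 0.003], [-0.003, -0.003, -1.0]]
ft_force: [-0.5, -0.2, -4.5]
opening: 0.666
grip_force: 35.0
```

Call:
step_arm(
  steps=[0,0,0.01,0,0,0,0.7,0,0,0.01,0,0,0,0.7,0,0,0.01,0,0,0,0.7,0,0,0.01,0,0,0,0.7,0,0,0.01,0,0,0,0.7,0,0,0.01,0,0,0,0.7,0,0,0.01,0,0,0,0.7,0,0,0.01,0,0,0,0.7,0,0,0,0,0,0,0.7,0,0,0,0,0,0,0.7],
)

```text
clock: 10.3
tcp_pos: [0.5458, -0.1216, 0.1309]
orientation: [[0.996, -0.091, -0.0], [-0.091, -0.996, 0.002], [-0.0, -0.002, -1.0]]
ft_force: [0.2, 0.8, -4.8]
opening: 0.657
grip_force: 35.0
```

Call:
step_arm(
  steps=[0,0,0.01,0,0,0,0.7,0,0,0.01,0,0,0,0.7,0,0,0.01,0,0,0,0.7,0,0,0.01,0,0,0,0.7,0,0,0.01,0,0,0,0.7,0,0,0.01,0,0,0,0.7,0,0,0.01,0,0,0,0.7,0,0,0.01,0,0,0,0.7,0,0,0,0,0,0,0.7,0,0,0,0,0,0,0.7],
)

```text
clock: 11.13
tcp_pos: [0.5458, -0.1216, 0.1249]
orientation: [[0.996, -0.091, -0.0], [-0.091, -0.996, 0.002], [-0.0, -0.002, -1.0]]
ft_force: [-0.5, -0.1, -5.6]
opening: 0.667
grip_force: 35.0
```

Call:
step_arm(
  steps=[0,0,0.01,0,0,0,0.7,0,0,0.01,0,0,0,0.7,0,0,0.01,0,0,0,0.7,0,0,0.01,0,0,0,0.7,0,0,0,0,0,0,0.7,0,0,0,0,0,0,0.7,0,0,0,0,0,0,0.7,0,0,0,0,0,0,0.7,0,0,0,0,0,0,0.7,0,0,0,0,0,0,0.7],
)

```text
clock: 11.97
tcp_pos: [0.5464, -0.1216, 0.123]
orientation: [[0.996, -0.091, 0.001], [-0.091, -0.996, 0.001], [0.001, -0.002, -1.0]]
ft_force: [-2.0, 2.8, 5.5]
opening: 0.664
grip_force: 35.0
```

Contact at TCP z ≈ 0.123, with the vertical force changing from -5 to +5.5 N. Opening only partway, since the gap is tight.

Call:
step_arm(
  steps=[0,0,-0.01,0,0,0,0.7,0,0,0,0,0,0,0.3,0,0,0,0,0,0,0.24,0,0,0,0,0,0,0.22,0,0,0,0,0,0,0.22,0,0,0,0,0,0,0.22,0,0,0,0,0,0,0.22,0,0,0,0,0,0,0.22,0,0,0,0,0,0,0.22,0,0,0,0,0,0,0.22],
)

```text
clock: 12.8
tcp_pos: [0.5459, -0.1216, 0.1227]
orientation: [[0.996, -0.091, 0.0], [-0.091, -0.996, 0.002], [-0.0, -0.002, -1.0]]
ft_force: [-0.5, -0.2, 0.4]
opening: 0.782
grip_force: 0.0
```

Call:
step_arm(
  steps=[0,0,-0.03,0,0,0,0.22,0,0,-0.06,0,0,0,0.22,0,0,-0.1,0,0,0,0.22,0,0,-0.15,0,0,0,0.22,0,0,-0.25,0,0,0,0.22,0,0,-0.35,0,0,0,0.22,0,0,-0.35,0,0,0,0.22,0,0,-0.3,0,0,0,0.22,0,0,-0.2,0,0,0,0.22,0,0,0,0,0,0,0.22],
)

```text
clock: 13.63
tcp_pos: [0.5481, -0.1227, 0.263]
orientation: [[0.996, -0.091, 0.009], [-0.091, -0.996, -0.001], [0.009, 0.001, -1.0]]
ft_force: [0.2, 0.1, 0.6]
opening: 0.782
grip_force: 0.0
```

```bash
python3 - <<'E'
from h import *
import cv2
s=env.state()
im=env.read_camera("wrist"); cv2.imwrite("pics/w5.png",im)
C0=np.array([.636,-.215]);ex=np.array([.9958,-.092]);ey=np.array([.092,.9958])
m=C0-.203*ex; print("front mid outer",m)
Rt=tool(mouldR(-.092-np.pi/2,0)); 
delta([*(m-.05*ex),.28],tool(mouldR(-.092,0)))
E
```

```text
front mid outer [ 0.4338526 -0.196324 ]
shift u [-2.081  1.119 -0.275] turn u [-0.    -0.011  0.002]
```

View pics/w5.png

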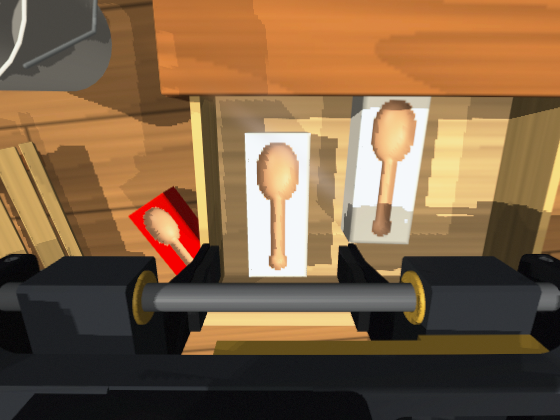

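The mould lies flat, hollow up and lengthwise, beside the stored one with clearance. Next I'll close the gripper and go in front of the panel, above the cup pull.

Call:
step_arm(
  steps=[-0.2,0.1,-0.1,0,0,0,0.22,-0.35,0.19,0,0,0,0,1,-0.35,0.19,0,0,0,0,1,-0.35,0.19,0,0,0,0,1,-0.35,0.19,0,0,0,0,1,-0.3,0.16,0,0,0,0,1,-0.2,0.1,0,0,0,0,1,0,0,0.1,0,0,0,1,0,0,0,0,0,0,1,0,0,0,0,0,0,1],
  squeeze=10,
)

```text
clock: 14.52
tcp_pos: [0.3813, -0.1905, 0.2556]
orientation: [[0.996, -0.091, -0.001], [-0.091, -0.996, 0.003], [-0.001, -0.003, -1.0]]
ft_force: [0.5, 0.0, 1.1]
opening: 0.181
grip_force: 0.0
```

Call:
step_arm(
  steps=[0,0,0.1,0,0,0,1,0,0,0.2,0,0,0,1,0,0,0.25,0,0,0,1,0,0,0.25,0,0,0,1,0,0,0.25,0,0,0,1,0,0,0.2,0,0,0,1,0,0,0.15,0,0,0,1,0,0,0.05,0,0,0,1,0,0,0,0,0,0,1,0,0,0,0,0,0,1],
)

```text
clock: 15.35
tcp_pos: [0.3818, -0.191, 0.1484]
orientation: [[0.996, -0.09, 0.0], [-0.09, -0.996, 0.002], [0.0, -0.002, -1.0]]
ft_force: [-0.8, -0.0, -0.7]
opening: 0.005
grip_force: 0.0
```

```bash
python3 - <<'E'
from h import *
s=env.state(); print(s["joint_positions"].round(2),s["ft_force"])
C0=np.array([.636,-.215]);ex=np.array([.9958,-.092])
delta([*(C0-.203*ex-.01*ex),.153],tool(mouldR(-.092,0)))
E
```

```text
[-0.65 -0.2   2.1   0.    1.25  1.01] [-0.81707212 -0.01063174 -0.69073101]
shift u [ 0.564  0.008 -0.061] turn u [-0.003 -0.     0.003]
```

Call:
step_arm(
  steps=[0.1,0,-0.05,0,0,0,1,0.1,0,0,0,0,0,1,0.08,0,0,0,0,0,1,0.06,0,0,0,0,0,1,0.04,0,0,0,0,0,1,0.03,0,0,0,0,0,1,0.03,0,0,0,0,0,1,0.03,0,0,0,0,0,1,0.03,0,0,0,0,0,1,0.03,0,0,0,0,0,1],
)

```text
clock: 16.18
tcp_pos: [0.421, -0.1946, 0.1518]
orientation: [[0.996, -0.091, -0.0], [-0.091, -0.996, 0.002], [-0.0, -0.002, -1.0]]
ft_force: [-1.1, -0.8, 1.6]
opening: 0.006
grip_force: 2.4
```

Call:
step_arm(
  steps=[0.03,0,0,0,0,0,1,0.03,0,0,0,0,0,1,0.03,0,0,0,0,0,1,0.03,0,0,0,0,0,1,0.04,0,0,0,0,0,1,0.05,0,0,0,0,0,1,0.05,0,0,0,0,0,1,0.06,0,0,0,0,0,1,0.06,0,0,0,0,0,1,0.06,0,0,0,0,0,1],
)

```text
clock: 17.02
tcp_pos: [0.4543, -0.1976, 0.1517]
orientation: [[0.996, -0.091, 0.0], [-0.091, -0.996, 0.002], [-0.0, -0.002, -1.0]]
ft_force: [-3.1, 0.5, 1.2]
opening: 0.005
grip_force: 1.4
```

Call:
step_arm(
  steps=[0.07,0,0,0,0,0,1,0.07,0,0,0,0,0,1,0.07,0,0,0,0,0,1,0.07,0,0,0,0,0,1,0.07,0,0,0,0,0,1,0.07,0,0,0,0,0,1,0.07,0,0,0,0,0,1,0.07,0,0,0,0,0,1,0.07,0,0,0,0,0,1,0.07,0,0,0,0,0,1],
)

```text
clock: 17.85
tcp_pos: [0.5065, -0.2025, 0.1518]
orientation: [[0.996, -0.091, -0.0], [-0.091, -0.996, 0.002], [-0.0, -0.002, -1.0]]
ft_force: [-2.8, -0.3, -0.4]
opening: 0.003
grip_force: 1.4
```

Call:
step_arm(
  steps=[0.07,0,0,0,0,0,1,0.07,0,0,0,0,0,1,0.07,0,0,0,0,0,1,0.07,0,0,0,0,0,1,0.07,0,0,0,0,0,1,0.07,0,0,0,0,0,1,0.07,0,0,0,0,0,1,0.06,0,0,0,0,0,1,0.06,0,0,0,0,0,1,0.05,0,0,0,0,0,1],
)

```text
clock: 18.68
tcp_pos: [0.5559, -0.2068, 0.1518]
orientation: [[0.996, -0.091, 0.0], [-0.091, -0.996, 0.002], [0.0, -0.002, -1.0]]
ft_force: [-2.6, -1.4, 0.5]
opening: 0.005
grip_force: 1.4
```

Call:
step_arm(
  steps=[0.05,0,0,0,0,0,1,0.05,0,0,0,0,0,1,0.04,0,0,0,0,0,1,0.04,0,0,0,0,0,1,0.04,0,0,0,0,0,1,0.03,0,0,0,0,0,1,0.03,0,0,0,0,0,1,0.03,0,0,0,0,0,1,0.03,0,0,0,0,0,1,0.03,0,0,0,0,0,1],
)

```text
clock: 19.52
tcp_pos: [0.5832, -0.2093, 0.1519]
orientation: [[0.996, -0.091, 0.0], [-0.091, -0.996, 0.002], [-0.0, -0.002, -1.0]]
ft_force: [-2.7, -1.1, 0.3]
opening: 0.006
grip_force: 1.3
```

Call:
step_arm(
  steps=[0.03,0,0,0,0,0,1,0.03,0,0,0,0,0,1,0.03,0,0,0,0,0,1,0.02,0,0,0,0,0,1,0.02,0,0,0,0,0,1,0.02,0,0,0,0,0,1,0.02,0,0,0,0,0,1,0.02,0,0,0,0,0,1,0.02,0,0,0,0,0,1,0.02,0,0,0,0,0,1],
)

```text
clock: 20.35
tcp_pos: [0.6004, -0.2109, 0.1519]
orientation: [[0.996, -0.091, 0.0], [-0.091, -0.996, 0.002], [-0.0, -0.002, -1.0]]
ft_force: [-3.6, -0.2, 0.2]
opening: 0.001
grip_force: 1.3
```

Call:
step_arm(
  steps=[0.015,0,0,0,0,0,1,0.015,0,0,0,0,0,1,0.015,0,0,0,0,0,1,0.015,0,0,0,0,0,1,0.015,0,0,0,0,0,1,0.01,0,0,0,0,0,1,0.01,0,0,0,0,0,1,0.01,0,0,0,0,0,1,0.01,0,0,0,0,0,1,0,0,0,0,0,0,1],
)

```text
clock: 21.18
tcp_pos: [0.609, -0.2117, 0.1519]
orientation: [[0.996, -0.091, 0.0], [-0.091, -0.996, 0.002], [0.0, -0.002, -1.0]]
ft_force: [-1.3, 0.7, -0.7]
opening: 0.003
grip_force: 0.9
```

Call:
step_arm(
  steps=[0.01,0,0,0,0,0,1,0.01,0,0,0,0,0,1,0.01,0,0,0,0,0,1,0.01,0,0,0,0,0,1,0.01,0,0,0,0,0,1,0,0,0,0,0,0,1,0,0,0,0,0,0,1,0,0,0,0,0,0,1,0,0,0,0,0,0,1,0,0,0,0,0,0,1],
)

```text
clock: 22.02
tcp_pos: [0.609, -0.2117, 0.1519]
orientation: [[0.996, -0.091, -0.008], [-0.091, -0.996, 0.003], [-0.008, -0.003, -1.0]]
ft_force: [-16.8, 2.1, 9.5]
opening: 0.003
grip_force: 8.7
```

The position stays at 0.609 while the force climbs to 17 N, so the drawer is against its stop. Backing off and checking.

Call:
step_arm(
  steps=[-0.05,0,0,0,0,0,1,-0.15,0,0,0,0,0,1,-0.3,0,0,0,0,0,1,-0.4,0,0,0,0,0,1,-0.4,0,0,0,0,0,1,-0.4,0,-0.2,0,0,0,1,-0.4,0,-0.3,0,0,0,1,-0.3,0,-0.4,0,0,0,1,-0.1,0,-0.4,0,0,0,1,0,0,-0.2,0,0,0,1],
)

```text
clock: 22.85
tcp_pos: [0.426, -0.1959, 0.2687]
orientation: [[0.996, -0.092, 0.006], [-0.092, -0.996, -0.002], [0.006, 0.001, -1.0]]
ft_force: [0.7, -1.0, 0.4]
opening: 0.007
grip_force: 0.0
```

```bash
python3 - <<'E'
from h import *
import cv2
print(env.state()["clock"],env.state()["ft_force"])
cv2.imwrite("pics/end.png",env.read_camera("scene"))
E
```

```text
22.85 [ 0.66371352 -0.97020347  0.43429957]
```

View pics/end.png

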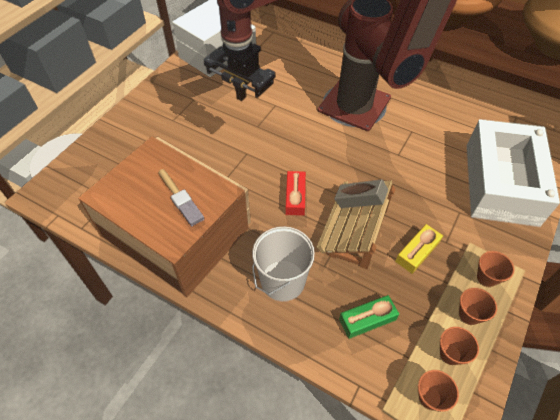

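The drawer is shut: only the panel's thickness shows, along (155..245, 140..188). The damp mould at (362,192) and the bucket at (283,262) have not moved, and the robot is touching nothing.

```bash
python3 -c "
from cell import env
print(env.close_job())"
```

```text
the job is handed in; nothing more can be done
None
```

The dry mould is in the drawer, flat, hollow up and lengthwise beside the stored one. The drawer was closed gently onto its stop, the damp mould and bucket were left undisturbed, and the job was handed in at about 23 s; no verdict was returned.

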